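# Set out young cheeses on the ripening board and mark the batch, then close the tub

### The arm

A 7-joint arm with a two-finger parallel gripper is mounted at the origin on the work surface. World frame = base frame: x ahead of the robot, y to its left, z up, the work surface at z = 0. Lengths are in mm, angles in rad, forces in N, time in s.
With the tool pointing down it reaches from about 425 to 975 mm from the base axis. Payload 16.7 kg.
Tool frame: the origin (TCP) lies on the centre line of the jaws, within the pads' length; the fingertips stand arm.tip_reach ahead of it and the grasp point (between the pads) lies 2 mm behind it (arm.tip_reach is the distance from the TCP to the fingertips, in mm); z points along the fingers, y is the line along which they close (so a half turn about z gives the same grasp; the last joint's range is limited). The gripper opens to 85 mm and grips with 20 to 120 N. Pads are 22 mm wide; open, the fingers measure 114 mm over their backs; the gripper's body (76 mm by 85 mm) begins 54 mm behind the grasp point. The pads swing forward as they close: fully open they stand 13 mm farther back than shut.
Start: joints at [-1.312, 0.426, 0.074, 1.606, -0.034, 1.111, -0.067], TCP at [267.7, 619.608, 248.302] pointing down, gripper open.
Joint ranges: [-2.85, 2.85], [-0.5, 2.14], [-1.23, 1.37], [0.21, 2.46], [-1.02, 4.16], [0.16, 2.05], [-2.73, 2.73]. Speed limits (rad/s): [1.89, 1.89, 2.39, 2.39, 3.01, 3.01, 3.01].

### API

Orientations are given as [roll, pitch, yaw] about the fixed x, y, z axes, in that order (R = Rz(yaw) Ry(pitch) Rx(roll)).
In Python, from bench import arm gives the robot as it stands. The module is installed in compiled form; this text tells all that it offers. Calls block until the motion is done:
- arm.goto(position, orientation): joint-space move of the TCP to a pose.
- arm.move_straight(position, velocity=150, attitude=None): straight line of the TCP; attitude=None keeps the orientation; velocity is the mean speed in mm/s.
- arm.goto_joints(angles): joint-space move.
- arm.release() and arm.close_gripper(): open the fingers fully, or close them until they stop; the grip force is fixed at half the most.
- arm.hold(seconds).
- arm.ik(position, orientation): joint angles nearest the present ones, or None.
- arm.camera(name): name is "scene" or "side" or "wrist"; returns a dict with "pixels" (420x560x3 uint8, red, green, blue), "depth" (420x560 float32, mm along the optical axis (not along the pixel's ray), 0 where there is no reading), "vfov" (degrees; the focal length in pixels is half the picture's height over the tangent of half this angle, whatever the lens; pixels are square), "cx", "cy" (the principal point, pixels), "k1" (the pictures are not rectified: a ray, as slopes to the right and down, at radius r is drawn at 1 + k1 r^2 times it, then the intrinsics apply), "position" and "attitude" of the camera in the world; the wrist camera has in their place "mount" (4x4, takes a point from camera to tool coordinates, whose origin is the TCP and whose axes are the flange's). Camera axes: x right, y up, looking along -z (the intrinsics and any distortion apply to the point x, -y, -z); pixel columns grow to the right and rows downward; lengths in mm; the calibration is good to about 2 mm. A picture is of the moment at which its call begins: read the wrist's pose just before it.
A pose or a line that the arm cannot do raises arm.IKError and nothing moves.
- arm.hand_in(): hands the job in; it is judged then, once.
Readings, each from a call of its own:
- arm.get_time_s(): time.
- arm.get_joint_positions(): joint angles.
- arm.get_dq(): joint speeds.
- arm.get_tau(): joint torques, N m.
- arm.get_ee_pos(): TCP position.
- arm.get_eef_rot(): TCP orientation.
- arm.get_ft_force(): force on the tool from outside, world axes, zero at the start.
- arm.get_moment(): the same for the moment, N m.
- arm.get_grip_width(): finger opening in mm.
- arm.get_gripper_force(): force on a finger pad.
Only numpy, scipy, OpenCV 4.12 (cv2) and the standard library are available. Lean on these libraries where they do the work, as an engineer would, in place of code of your own. Each camera call takes 0.05 s, during which the arm holds its last target. There are 200 camera calls.

### The job

Tip the tub's lid well up by its orange tab, with the opposite edge still resting on the tub, then lift it off and lay it flat, tab up, in the middle of the black mat. Seat every cheese from the tub upright and fully home in a pocket of the wooden board, one to a pocket, and hang every batch marker astride the steel rail, so that its bridge rests on the bar. When the tub is empty, close it again with the lid, seated level with its lip inside the rim. Leave the small cheese wheel, the brush and the jar where they are.

Things in the scene. Friction and masses are not known exactly. Their poses are not given: they have to be found in the camera images.
- tub: fixed white open-topped ripening tub, 135 (its x) x 190 (its y) x 62 mm high, walls and floor 5 mm; origin at the centre of its underside
- tub_heel (a point): point on top of the tub's rim, middle of the -x long side: (-65, 0, 62) mm in the tub's frame
- lid: loose blue lid lying on the tub's rim: plate 143 (x) x 198 (y) x 5 mm with a 7 mm deep locating lip below it that sits inside the rim with about 2.5 mm play; origin at the centre of the lip's underside, plate from z = 7 to 12 mm; on the tub its origin is 55 mm above the tub's, axes parallel
- lid_tab (a point): middle of the orange upright tab on the lid, 10 (x) x 36 (y) x 30 mm high, standing on the plate next to its +x long edge; this point is (48, 0, 27) mm in the lid's frame and 15 mm below the tab's top
- lid_heel (a point): point under the lid's -x long edge, across from the tab: (-65, 0, 7) mm in the lid's frame; lies on tub_heel while that edge rests on the tub
- mat: fixed black rubber mat on the bench for the lid, 170 (x) x 225 (y) x 3 mm; origin at the centre of its underside
- board: fixed wooden board 170 x 170 x 30 mm with four square pockets, each 50 x 50 mm, 12 mm deep (pocket floor 18 mm above the board's underside), centred at (+-39, +-39) mm; origin at the centre of its underside
- rail: fixed stand with a round horizontal steel bar along its y, 16 mm in diameter, 240 mm long between posts at its ends, bar axis 130 mm above the bench; origin on the bench below the middle of the bar
- board_hole0 (a point): centre of the mouth of one of the board's four pockets, level with the board's top; 12 mm above the pocket floor
- board_hole1 (a point): centre of the mouth of one of the board's four pockets, level with the board's top; 12 mm above the pocket floor
- board_hole2 (a point): centre of the mouth of one of the board's four pockets, level with the board's top; 12 mm above the pocket floor
- board_hole3 (a point): centre of the mouth of one of the board's four pockets, level with the board's top; 12 mm above the pocket floor
- cheese1: square rigid cheese with an orange-brown rind, 46 x 46 x 36 mm high, about 75 g, in the tub at the start, if present; origin at the centre of its underside, z up
- cheese2: square rigid cheese with an orange-brown rind, 46 x 46 x 36 mm high, about 75 g, in the tub at the start, if present; origin at the centre of its underside, z up
- cheese3: square rigid cheese with an orange-brown rind, 46 x 46 x 36 mm high, about 75 g, in the tub at the start, if present; origin at the centre of its underside, z up
- marker1: batch marker, if present: folded metal saddle (upside-down U), red patches, standing on the bench, 50 mm long (y), 48 high; legs are two 4 mm plates across x, 34 mm apart outside, 26 inside, joined by the bridge on top (underside at z = 44 mm), open at +-y; weighted feet turned outward, 8 mm high, 58 over both; origin at bench level midway between the feet
- crook1 (a point): middle of the underside of the bridge of marker1, (0, 0, 44) mm in its frame: this rests on top of the bar
- marker2: batch marker, if present: folded metal saddle (upside-down U), green patches, standing on the bench, 50 mm long (y), 48 high; legs are two 4 mm plates across x, 34 mm apart outside, 26 inside, joined by the bridge on top (underside at z = 44 mm), open at +-y; weighted feet turned outward, 8 mm high, 58 over both; origin at bench level midway between the feet
- crook2 (a point): middle of the underside of the bridge of marker2, (0, 0, 44) mm in its frame: this rests on top of the bar
- marker3: batch marker, if present: folded metal saddle (upside-down U), yellow patches, standing on the bench, 50 mm long (y), 48 high; legs are two 4 mm plates across x, 34 mm apart outside, 26 inside, joined by the bridge on top (underside at z = 44 mm), open at +-y; weighted feet turned outward, 8 mm high, 58 over both; origin at bench level midway between the feet
- crook3 (a point): middle of the underside of the bridge of marker3, (0, 0, 44) mm in its frame: this rests on top of the bar
- wheel: bystander: brown cheese wheel, 120 mm across, 50 mm high
- brush: bystander: hand brush lying on the bench
- jar: bystander: jar, 64 mm across, 90 mm high
There are look-alikes about, which are no part of the job. Leave any pink look-alike of the marker2 alone. What is shaped like the marker1 but pink is not meant.

How it is judged (in metres and radians):
On the way, in this order (a step that is already met when the one before it is completed fails the run):
1. the lid is tipped up at least 9 degrees at its tab while its opposite edge still rests on the tub's rim (angle between lid's own z axis and vertical above 0.157 rad and distance between lid_heel and tub_heel below 0.02 m), for 0.1 s.
2. the lid has been lifted off and lies flat on the mat, within 40 mm of its middle (z of lid in the frame of mat between -0.002 and 0.008 m and horizontal distance between lid and mat below 0.04 m and angle between lid's own z axis and vertical below 0.08 rad), for 0.2 s.
At the end, for the whole second after the job is handed in: Every cheese present on a pocket floor of the board (within 3.5 mm, tilt < 0.07 rad); every marker present astride the bar between the posts, bridge on the bar, tilt < 0.6; lid seated level on the tub again (lip inside the rim, within 6 mm); all at rest (z of lid in the frame of tub between 0.051 and 0.059 m and horizontal distance between lid and tub below 0.006 m and angle between lid's own z axis and vertical below 0.04 rad and z of cheese1 in the frame of board between 0.014 and 0.0215 m and x of cheese1 in the frame of board between -0.06 and 0.06 m and y of cheese1 in the frame of board between -0.06 and 0.06 m and angle between each of cheese1, cheese2, cheese3's own z axis and vertical below 0.07 rad and linear speed of each of cheese1, cheese2, cheese3 below 0.02 m/s and z of cheese2 in the frame of board between 0.014 and 0.0215 m and x of cheese2 in the frame of board between -0.06 and 0.06 m and y of cheese2 in the frame of board between -0.06 and 0.06 m and z of cheese3 in the frame of board between 0.014 and 0.0215 m and x of cheese3 in the frame of board between -0.06 and 0.06 m and y of cheese3 in the frame of board between -0.06 and 0.06 m and z of crook1 in the frame of rail between 0.13 and 0.144 m and x of crook1 in the frame of rail between -0.013 and 0.013 m and y of marker1 in the frame of rail between -0.115 and 0.115 m and angle between each of marker1, marker2, marker3's own z axis and vertical below 0.6 rad and linear speed of each of marker1, marker2, marker3 below 0.03 m/s and z of crook2 in the frame of rail between 0.13 and 0.144 m and x of crook2 in the frame of rail between -0.013 and 0.013 m and y of marker2 in the frame of rail between -0.115 and 0.115 m and z of crook3 in the frame of rail between 0.13 and 0.144 m and x of crook3 in the frame of rail between -0.013 and 0.013 m and y of marker3 in the frame of rail between -0.115 and 0.115 m); the robot touches nothing.
It fails at once if the cheese wheel, brush or jar is moved more than 30 mm (distance of any of wheel, brush, jar from where it was at the start of the episode above 0.03 m).
Of cheese1, cheese2, cheese3 only 2 to 3 are there at a start; the rules pass over those that are not, and their reading is None.
Of marker1, marker2, marker3 only 2 to 3 are there at a start; the rules pass over those that are not, and their reading is None.
At some moment in a run one of marker1, marker2, marker3 may be knocked a few centimetres aside while the robot is not near it.
It also fails if it takes over 210 s, if anything falls off the work surface, if the arm or the gripper's body presses on something with over 40 N, if the wrist force passes 120 N, or if a joint passes its speed limit or range.

## Working session

There is one attempt and no reset: what is moved stays moved. The work goes in short steps, each a Python script; the robot and the scene stay as the last script left them, time stands still between calls to the robot, and variables do not carry over. Pictures are saved under pics/ and viewed, at most 14 in all, crops included, and the job is handed in when it is done.

```bash
mkdir -p pics; cat > h.py <<'E'
import numpy as np, cv2, pickle
from scipy.spatial.transform import Rotation as R
from bench import arm
def snap(name,fn=None):
    T=np.eye(4)
    if name=="wrist":
        p=np.array(arm.get_ee_pos());r=np.array(arm.get_eef_rot())
        T[:3,:3]=R.from_euler('xyz',r).as_matrix();T[:3,3]=p
    c=arm.camera(name)
    if name=="wrist": M=T@np.array(c["mount"])
    else:
        M=np.eye(4);a=np.array(c["attitude"])
        M[:3,:3]=a if a.shape==(3,3) else R.from_euler('xyz',a).as_matrix();M[:3,3]=c["position"]
    c["M"]=M
    if fn:
        cv2.imwrite(f"pics/{fn}.png",c["pixels"][:,:,::-1]); pickle.dump(c,open(f"pics/{fn}.pkl","wb"))
    return c
def load(fn): return pickle.load(open(f"pics/{fn}.pkl","rb"))
def ray(c,u,v):
    f=210/np.tan(np.radians(c["vfov"])/2)
    d=np.array([(u-c["cx"])/f,(v-c["cy"])/f],float); rd=np.hypot(*d); r=rd
    for _ in range(30): r=rd/(1+c["k1"]*r*r)
    s=d*(r/rd if rd>0 else 1)
    return np.array([s[0],-s[1],-1.])
def P(c,u,v,z=None):
    """pixel -> world, by depth, or on plane z"""
    d=ray(c,u,v);w=c["M"][:3,:3]@d;o=c["M"][:3,3]
    if z is None:
        return o+w*float(c["depth"][int(round(v)),int(round(u))])
    return o+w*(z-o[2])/w[2]
def cloud(c):
    """all pixels -> world (HxWx3), nan where no depth"""
    f=210/np.tan(np.radians(c["vfov"])/2)
    v,u=np.mgrid[0:420,0:560].astype(float)
    x=(u-c["cx"])/f;y=(v-c["cy"])/f;rd=np.hypot(x,y);r=rd.copy()
    for _ in range(30): r=rd/(1+c["k1"]*r*r)
    k=np.where(rd>0,r/np.maximum(rd,1e-9),1)
    D=c["depth"].astype(float).copy();D[D<=0]=np.nan
    Q=np.stack([x*k,-y*k,-np.ones_like(x)],-1)*D[...,None]
    return Q@c["M"][:3,:3].T+c["M"][:3,3]
E
python3 - <<'E'
from h import *
print(arm.get_eef_rot(),arm.tip_reach,arm.get_time_s())
for n in("scene","side","wrist"):
    c=snap(n,n+"0");print(n,c["vfov"],c["cx"],c["cy"],c["k1"],c["M"].round(3).tolist(),(c["depth"]>0).mean())
E
```

```text
[-3.14017441e+00  6.08423498e-05  2.73373077e+00] 17.0 0.0
scene 43.908079493086575 272.0195255904357 209.52140644029913 0.030681700966030713 [[-0.188, -0.795, 0.577, 1521.61], [0.982, -0.158, 0.102, 153.618], [0.01, 0.586, 0.81, 1321.506], [0.0, 0.0, 0.0, 1.0]] 0.9961947278911565
side 52.79515714522746 275.5496139496876 212.89580346938996 -0.0869472395738854 [[0.904, 0.315, -0.29, 242.534], [-0.428, 0.643, -0.635, -801.905], [-0.013, 0.698, 0.716, 989.596], [0.0, 0.0, 0.0, 1.0]] 0.9958801020408163
wrist 61.165101632189455 279.96998494968454 208.8671428495736 -0.05590724496885388 [[0.396, -0.869, -0.295, 191.56], [0.918, 0.375, 0.129, 652.127], [-0.002, -0.322, 0.947, 372.898], [0.0, 0.0, 0.0, 1.0]] 0.9960969387755102
```

View pics/scene0.png

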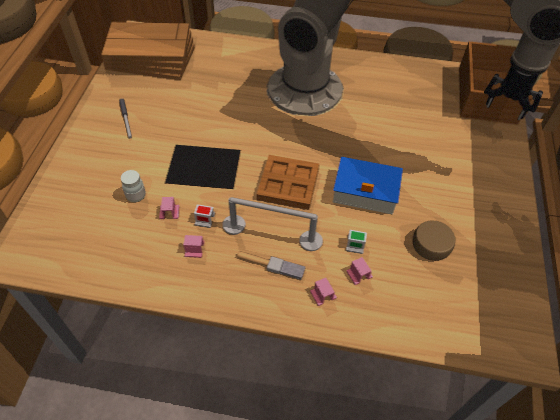

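View pics/side0.png

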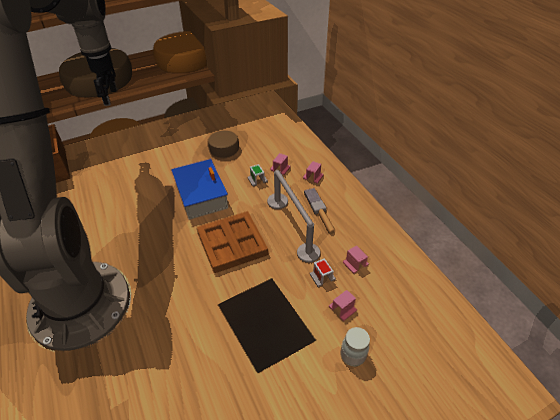

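Scene view: 
- mat at (204,167), board at (288,181), and rail from (233,205) to (316,220).
- lid at (368,180), with its tab at (367,187).
- red marker at (204,213), green marker at (357,239). No yellow one is visible.

Possible mix-ups are the pink saddles at (168,207), (193,243), (323,290) and (361,269), which I reject by colour. The bystanders are the jar (132,187), brush (272,264) and wheel (434,240).

```bash
cat > m.py <<'E'
from h import *
import sys
def rect(p):
    (c,s,a)=cv2.minAreaRect(p[:,:2].astype(np.float32)); return np.round(c,1),np.round(s,1),round(a,1)
def masks(c):
    h=cv2.cvtColor(c["pixels"],cv2.COLOR_RGB2HSV).astype(int);H,S,V=h[...,0],h[...,1],h[...,2]
    return dict(blue=(abs(H-110)<12)&(S>150)&(V>80),red=((H<6)|(H>175))&(S>190)&(V>120),green=(abs(H-65)<18)&(S>130)&(V>60),
      yellow=(abs(H-29)<5)&(S>190)&(V>150), tab=(abs(H-13)<6)&(S>215)&(V>150), mat=(V<35))
if __name__=="__main__":
  for n in ("scene0","side0"):
    c=load(n);Q=cloud(c);print(n)
    for k,m in masks(c).items():
        m=m&np.isfinite(Q[...,0])
        m&=(Q[...,0]>380)&(Q[...,0]<1100)&(abs(Q[...,1])<700)&(Q[...,2]<150)
        nn,l,st,ce=cv2.connectedComponentsWithStats(m.astype(np.uint8))
        for i in range(1,nn):
            if st[i,4]>15:
                p=Q[l==i];print(k,st[i,4],ce[i].round(0),np.median(p,0).round(1),rect(p),"z",np.percentile(p[:,2],[5,95]).round(1))
    # height slices
    for nm,u0,v0,u1,v1,z0,z1 in {"scene0":[("board",250,145,325,215,26,36),("bar",225,192,325,232,125,145)],"side0":[("board",190,205,275,275,26,36),("bar",265,160,330,265,125,145)]}[n]:
        q=Q[v0:v1,u0:u1].reshape(-1,3);q=q[(q[:,2]>z0)&(q[:,2]<z1)];print(nm,len(q),np.median(q,0).round(1),rect(q),np.percentile(q[:,2],[5,95]).round(1))
        if nm=="bar":
            o=q[:,1].argsort();print(np.median(q[o[:12]],0).round(1),np.median(q[o[-12:]],0).round(1))
    q=Q.reshape(-1,3)[::7];q=q[(abs(q[:,0]-700)<250)&(abs(q[:,1])<400)&(abs(q[:,2])<8)];print("bench z",np.median(q[:,2]))
E
python3 m.py
python3 - <<'E'
from h import *
a=load("scene0")["pixels"][175:255,180:385];cv2.imwrite("pics/crop1.png",cv2.resize(a,None,fx=3.9,fy=3.9,interpolation=cv2.INTER_CUBIC)[:,:,::-1])
E
```

```text
scene0
blue 2090 [368. 179.] [451.9 268.7  65.7] (array([452. , 267.7]), array([196. , 149.9]), 86.8) z [60.7 70.2]
red 72 [203. 210.] [ 655.6 -209.7   48.2] (array([ 655.9, -210.1]), array([25.5, 35.1]), 2.6) z [43.9 52.3]
green 87 [357. 235.] [657.6 254.1  47.2] (array([657.3, 254. ]), array([26. , 36.1]), 0.5) z [43.5 51.2]
tab 19 [368. 184.] [501.6 265.1  96. ] (array([501.2, 264. ]), array([28.,  8.]), 84.6) z [91.8 98.5]
mat 2051 [202. 168.] [ 459.5 -272.7    1.6] (array([ 454.3, -270. ]), array([165.7, 219.1]), 4.9) z [-3.6  6.9]
board 1180 [471.7  20.2  29.2] (array([469.3,  20.1]), array([169.8, 175.8]), 87.7) [26.3 33.7]
bar 497 [669.8   6.8 134.7] (array([667.9,   4. ]), array([257. ,  21.9]), 87.2) [126.8 139.7]
[ 663.8 -120.   129. ] [676.1 129.  132.4]
bench z -0.6156362564906885
side0
blue 1562 [198. 182.] [446.5 252.8  66.6] (array([453.8, 300.9]), array([279. , 149.4]), 83.2) z [62.9 70.4]
red 92 [323. 266.] [ 653.4 -213.3   48.9] (array([ 654.2, -212.3]), array([24. , 40.7]), 1.9) z [45.8 51.9]
green 43 [257. 169.] [656.3 250.8  48.5] (array([655.4, 253. ]), array([32.7, 23.1]), 86.4) z [45.5 51.9]
mat 2593 [267. 332.] [ 438.1 -307.6    2.6] (array([ 451.6, -273.2]), array([159.6, 225.5]), 4.5) z [-0.5  5.6]
board 1706 [463.4  12.2  30.2] (array([468.6,  51. ]), array([246.7, 171.9]), 88.0) [26.9 33.5]
bar 374 [662.  -18.2 136.5] (array([ 6.657e+02, -3.000e-01]), array([258.8,  20.5]), 87.0) [129.1 139.8]
[ 658.9 -127.6  130.6] [666.2 121.2 134.7]
bench z 0.44175141354514835
```

View pics/crop1.png

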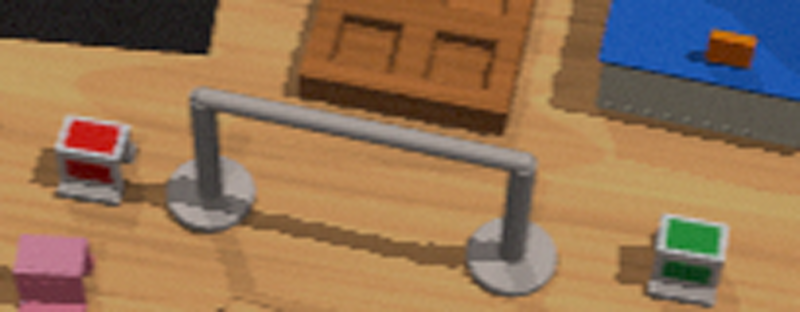

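The crop confirms the choice: the red saddle is at full-image pixel (204,213) and the green one at (357,239). Both stand with the open ends along y, and the pink ones are excluded. Next is a wrist-camera sweep over the lid, green marker, rail, red marker, mat and board.

```bash
cat > sweep.py <<'E'
from h import *
from m import masks,rect
D=[np.pi,0,np.pi/2]
for n,x,y in [("wl1",480,190),("wl2",500,260),("wg",640,200),("wr1",660,60),("wr2",650,-90),("wred",640,-270),("wm",470,-330),("wb",480,0)]:
    arm.goto([x,y,290],D);arm.hold(.1);c=snap("wrist",n);Q=cloud(c);print(n,np.round(c["M"][:3,3]),round(arm.get_time_s(),1))
    for k,m in masks(c).items():
        m=m&np.isfinite(Q[...,0])&(Q[...,2]<160)&(Q[...,0]>350)
        nn,l,st,ce=cv2.connectedComponentsWithStats(m.astype(np.uint8))
        for i in range(1,nn):
            if st[i,4]>150: p=Q[l==i];print(' ',k,st[i,4],ce[i].round(0),np.median(p,0).round(1),rect(p),"z",np.percentile(p[:,2],[5,95]).round(1))
E
python3 sweep.py
python3 - <<'E'
import cv2,numpy as np
I=[cv2.resize(cv2.imread(f"pics/{n}.png"),(400,300)) for n in("wl1","wg","wr1","wb")]
cv2.imwrite("pics/mo.png",np.vstack([np.hstack(I[:2]),np.hstack(I[2:])]))
E
```

```text
wl1 [480. 274. 415.] 2.0
  blue 28926 [247.  96.] [448.2 268.8  66.6] (array([447.7, 248.9]), array([206.6, 144.3]), 87.6) z [65.3 67.9]
  green 967 [452. 112.] [654.2 253.1  48. ] (array([654., 253.]), array([39. , 26.4]), 89.7) z [46.8 49.3]
  mat 252 [283. 392.] [ 485.3 -159.6    2.5] (array([ 480.5, -163.8]), array([80.7, 15.5]), 5.4) z [0.4 4. ]
  mat 209 [207. 398.] [ 368.6 -172.7    2.8] (array([ 371.2, -176.5]), array([35.8, 23.8]), 6.2) z [0.9 4.3]
wl2 [500. 343. 415.] 2.6
  blue 26681 [228. 158.] [448.  279.7  66.6] (array([449.9, 248.5]), array([230.8, 146.6]), 86.8) z [65.4 67.8]
  green 818 [424. 176.] [654.3 253.7  48. ] (array([654.6, 253.4]), array([25.9, 38.9]), 0.1) z [46.8 49.3]
  mat 601 [389.   5.] [603.6 420.1  34.1] (array([612., 423.]), array([13.1, 70.3]), 89.1) z [12.7 46.6]
wg [640. 283. 415.] 3.4
  blue 27962 [ 83. 100.] [448.9 279.   66.7] (array([447.8, 253. ]), array([221.1, 143.3]), 86.9) z [65.4 68. ]
  green 944 [295. 119.] [653.8 253.9  48.2] (array([654.6, 253. ]), array([24.3, 38.8]), 0.2) z [47.1 49.4]
  mat 324 [213. 300.] [551.3  20.7  16.3] (a
[... 1687 characters left out ...]
[ 652.5 -211.    48.2] (array([ 652.7, -211.8]), array([24.2, 38.5]), 0.1) z [46.9 49.4]
  mat 25272 [117. 156.] [ 448.1 -259.4    2.7] (array([ 446.1, -272.8]), array([170.3, 224.6]), 5.0) z [1.4 4.1]
wm [ 471. -246.  415.] 6.8
  red 1065 [466.  53.] [ 652.2 -211.1   47.9] (array([ 652.5, -211.7]), array([39. , 26.4]), 89.0) z [46.6 49.3]
  mat 27151 [253.  99.] [ 440.7 -252.5    2.6] (array([ 446.1, -272.9]), array([169.3, 224.8]), 5.2) z [1.2 4. ]
wb [481.  82. 415.] 8.2
  mat 711 [488.  50.] [661.5 115.5  88.8] (array([661. , 115.3]), array([10.9, 17.6]), 30.2) z [ 20.1 126.1]
  mat 13294 [256. 336.] [ 446.9 -247.3    2.8] (array([ 445.5, -263. ]), array([169. , 207.6]), 5.1) z [1.5 4. ]
```

View pics/mo.png

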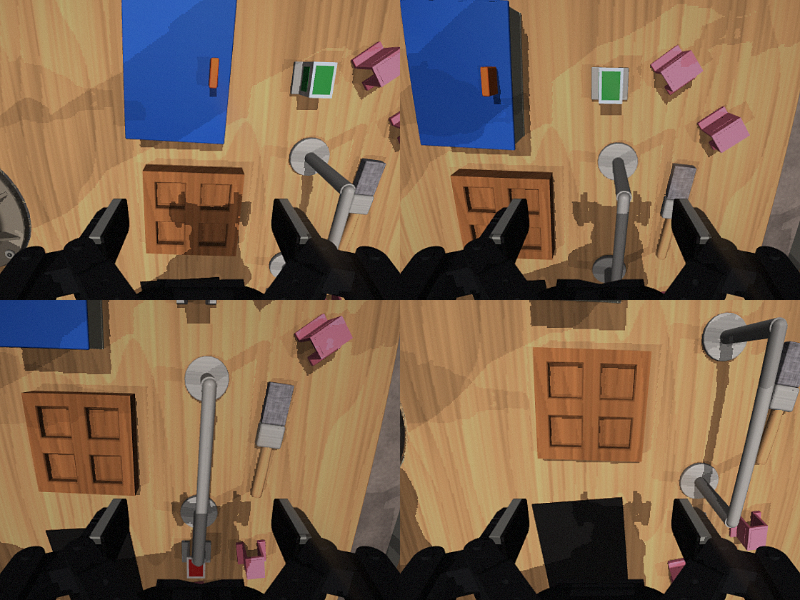

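The mosaic shows the lid with its tab (top-left tile, 213,72), the green marker (324,80 and 610,85), the bar along y (205,450), and all four board pockets empty. Now I fit exact poses from the wrist depth.

```bash
python3 - <<'E'
from h import *
from m import masks,rect
for n in("wl1","wl2","wg","wb","wr1","wr2"):
    c=load(n);Q=cloud(c);M=masks(c);print(n)
    X,Y,Z=Q[...,0],Q[...,1],Q[...,2]
    def rep(k,m):
        m=cv2.morphologyEx(m.astype(np.uint8),cv2.MORPH_OPEN,np.ones((3,3)));nn,l,st,_=cv2.connectedComponentsWithStats(m)
        if nn<2:return
        i=1+st[1:,4].argmax();p=Q[l==i];b=np.argwhere(l==i);print(' ',k,len(p),rect(p),np.median(Z[l==i]).round(1),"rows",b[:,0].min(),b[:,0].max());return p
    if n[1] in"lg":
        rep("lid",(abs(Z-67)<3)&(abs(X-452)<130)&(Y>130)&M["blue"])
        rep("tabtop",(abs(Z-97)<2.5)&(abs(X-500)<60)&(abs(Y-266)<60))
        rep("rim/wall",(abs(Z-30)<20)&(X<560)&(Y>120))
    if n in("wb","wr1","wl1"):
        rep("board",(abs(Z-30)<3)&(abs(X-470)<110)&(abs(Y-20)<115))
        for a in(-39,39):
            for b in(-39,39): rep(f"pocket{a,b}",(abs(Z-18)<2.5)&(abs(X-471-a)<32)&(abs(Y-20-b)<32))
    if n in("wr1","wr2","wb"):
        p=rep("bar",(Z>134.5)&(Z<142)&(abs(X-665)<40)&(abs(Y)<135))
        if p is not None:
            k=np.polyfit(p[:,1],p[:,0],1);print("   x=",k,p[:,1].min(),p[:,1].max(),p[:,2].max())
E
```

```text
wl1
  lid 28885 (array([448.3, 259.9]), array([186.7, 142.1]), 86.8) 66.6 rows 0 200
  tabtop 467 (array([496.2, 262.5]), array([35.2,  9.9]), 87.9) 96.3 rows 81 123
  board 10262 (array([465.6,  16.4]), array([172.7, 170.9]), 88.0) 29.6 rows 238 358
  pocket(-39, -39) 1018 (array([425. , -25.1]), array([43.8, 49.4]), 88.8) 17.8 rows 310 338
  pocket(-39, 39) 1287 (array([428.1,  54.3]), array([46.4, 49.3]), 88.1) 17.7 rows 255 288
  pocket(39, -39) 1010 (array([503.6, -28. ]), array([44.7, 49.5]), 89.6) 17.8 rows 312 340
  pocket(39, 39) 1300 (array([506. ,  51.4]), array([46.7, 50.2]), 87.8) 17.6 rows 257 291
wl2
  lid 26602 (array([448.5, 265.1]), array([197.5, 142. ]), 86.8) 66.6 rows 61 260
  tabtop 376 (array([495.9, 263.3]), array([34.6,  9.6]), 87.7) 96.3 rows 160 196
wg
  lid 27904 (array([448.5, 264.9]), array([197.1, 143.3]), 86.9) 66.7 rows 0 209
  tabtop 439 (array([496.7, 262.6]), array([34.6, 10.9]), 87.0) 96.5 rows 94 134
  rim/wall 2119 (array([515.9, 261.9]), array([188.8,   2.3]), 86.8) 31.3 rows 11 197
wb
  board 15658 (array([465.6,  16.4]), array([170. , 170.8])
[... 689 characters left out ...]
(array([422.8, -23.5]), array([48. , 45.6]), 89.3) 17.8 rows 215 251
  pocket(-39, 39) 1562 (array([425.2,  55.6]), array([49.2, 46.8]), 87.8) 17.8 rows 150 191
  pocket(39, -39) 1354 (array([501.6, -25.9]), array([47.7, 47.4]), 87.4) 17.7 rows 217 254
  pocket(39, 39) 1688 (array([504.1,  52.6]), array([49.4, 47.9]), 88.0) 17.8 rows 151 193
  bar 3451 (array([663.5,   1.2]), array([250.8,  12.7]), 87.0) 136.8 rows 113 372
   x= [4.92972849e-02 6.63471042e+02] -123.9478838151743 126.51413784398741 139.5351086820703
wr2
  bar 3590 (array([661.8, -34.7]), array([179. ,  13.1]), 87.0) 136.8 rows 0 234
   x= [5.19939749e-02 6.63583287e+02] -124.01182487609604 54.41311558422229 140.33368193058442
```

```bash
cat >> h.py <<'E'
PI=np.pi
def down(yaw): return [PI,0,PI/2+yaw]   # jaws close along x turned by yaw
def st(): return np.round(arm.get_ee_pos(),1),"F",np.round(arm.get_ft_force(),1),"w",round(arm.get_grip_width(),1),"t",round(arm.get_time_s(),1)
LID=np.array([448.4,265.,55.]);LYAW=-.056
E
cat > lid1.py <<'E'
from h import *
A=down(LYAW);T=[496.3,262.5]
arm.goto([*T,170],A);arm.move_straight([*T,89],100);arm.close_gripper();print(st())
Rz=R.from_euler('z',LYAW);piv=LID+Rz.apply([-65,0,7]);ax=Rz.apply([0,1,0]);p0=np.array(arm.get_ee_pos());R0=R.from_euler('xyz',A)
for th in np.radians(range(2,15,2)):
    r=R.from_rotvec(-th*ax);arm.move_straight(piv+r.apply(p0-piv),60,attitude=(r*R0).as_euler('xyz'))
arm.hold(.4);print(st());snap("side","tip");snap("wrist","tipw")
E
python3 lid1.py
```

```text
(array([496.4, 262.6,  89.2]), 'F', array([-0.9, -0.3,  5.5]), 'w', 8.7, 't', 10.9)
(array([486.4, 263. , 115.6]), 'F', array([-2.4,  0.5,  0.3]), 'w', 8.5, 't', 13.1)
```

View pics/tip.png

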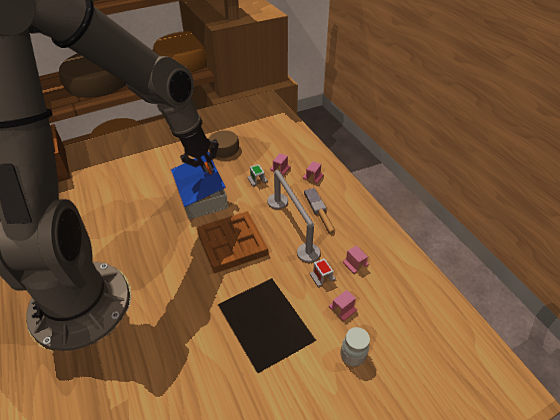

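The side view shows the gripper holding the tab at (207,165) with the lid tipped. I check the tilt numerically.

```bash
cat > tilt.py <<'E'
from h import *
from m import masks,rect
def lidplane(cam):
    c=snap(cam);Q=cloud(c);m=masks(c)["blue"]&np.isfinite(Q[...,0])&(Q[...,0]>300)&(Q[...,2]<350)
    n,l,s,_=cv2.connectedComponentsWithStats(m.astype(np.uint8));p=Q[l==1+s[1:,4].argmax()]
    for _ in range(4):
        o=np.median(p,0);k=np.linalg.lstsq(np.c_[p[:,:2]-o[:2],np.ones(len(p))],p[:,2]-o[2],rcond=None)[0]
        e=abs(np.c_[p[:,:2]-o[:2],np.ones(len(p))]@k-(p[:,2]-o[2]));p=p[e<3*np.median(e)+1]
    return np.degrees(np.arctan(k[:2])).round(1),rect(p),p[:,2].min().round(1),p[:,2].max().round(1)
if __name__=="__main__":
    print(lidplane("scene"),lidplane("wrist"))
E
python3 tilt.py
```

```text
(array([13.9, -0.9]), (array([449.6, 266.8]), array([193.8, 143.9]), 86.7), np.float64(59.1), np.float64(104.4)) (array([13.6, -0.8]), (array([446.3, 278.7]), array([171. , 139.1]), 86.8), np.float64(63.4), np.float64(100.6))
```

```bash
cat > lid2.py <<'E'
from h import *
from tilt import lidplane
A=down(LYAW);p=np.array(arm.get_ee_pos())
arm.move_straight(p+[0,0,110],100)
arm.move_straight([496,262,230],80,attitude=A)
arm.move_straight([494,0,230],200);arm.move_straight([493.9,-275.5,180],200)
print(st(),lidplane("side"))
arm.move_straight([493.9,-275.5,60],100);arm.move_straight([493.9,-275.5,39],30);print(st())
arm.move_straight([493.9,-275.5,37.2],15);arm.hold(.2);print(st());arm.release();arm.hold(.2)
arm.move_straight([493.9,-275.5,180],150);print(lidplane("side"),lidplane("scene"),st())
# go over the tub, look in
arm.goto([470,200,290],down(LYAW));arm.hold(.1);snap("wrist","tub1");arm.move_straight([440,230,290]);snap("wrist","tub2");snap("side","s2");print(st())
E
python3 lid2.py
```

```text
(array([ 494.1, -274.6,  180. ]), 'F', array([ 0.4, -0.7, -1.3]), 'w', 8.6, 't', 18.0) (array([0.2, 0.3]), (array([ 446.9, -273.2]), array([199.4, 142.2]), 87.2), np.float64(153.1), np.float64(161.9))
(array([ 493.9, -275.6,   39.1]), 'F', array([-0.4,  0.1, -2.5]), 'w', 8.8, 't', 20.3)
(array([ 494. , -275.5,   37.3]), 'F', array([ 0.7, -0.4, -0.7]), 'w', 8.7, 't', 20.7)
(array([ 0. , -0.1]), (array([ 447. , -274.1]), array([198.9, 142.7]), 86.8), np.float64(9.6), np.float64(19.6)) (array([0.4, 0. ]), (array([ 450.2, -270.7]), array([200.9, 151.8]), 86.7), np.float64(6.5), np.float64(20.6)) (array([ 493.5, -275.3,  179.2]), 'F', array([ 0.4,  0.7, -0.5]), 'w', 85.1, 't', 22.9)
(array([440.5, 229.4, 290.1]), 'F', array([ 0.6,  0.1, -0. ]), 'w', 85.6, 't', 25.3)
```

View pics/tub1.png

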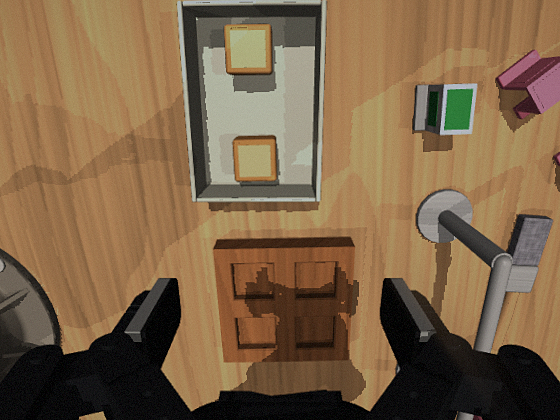

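The lid lies flat on the mat. The tub holds two cheeses, at pixels (248,49) and (255,158). I fit their top faces and the rim.

```bash
cat > ch.py <<'E'
from h import *
from m import rect
def tops(c,z0,z1,box,minpx=150):
    Q=cloud(c);X,Y,Z=Q[...,0],Q[...,1],Q[...,2]
    m=(Z>z0)&(Z<z1)&(X>box[0])&(X<box[1])&(Y>box[2])&(Y<box[3])
    m=cv2.morphologyEx(m.astype(np.uint8),cv2.MORPH_OPEN,np.ones((5,5)));n,l,s,ce=cv2.connectedComponentsWithStats(m)
    return [(rect(Q[l==i]),Z[l==i].mean().round(1),ce[i].round(0)) for i in range(1,n) if s[i,4]>minpx]
if __name__=="__main__":
    for n in("tub1","tub2"):
        c=load(n);print(n);[print(' ',t) for t in tops(c,37.5,44.5,(385,515,170,360),400)]
        Q=cloud(c);p=Q[(abs(Q[...,2]-62)<2)&(abs(Q[...,0]-450)<90)&(abs(Q[...,1]-265)<115)];print('  rim',rect(p),np.median(p[:,2]))
    c=load("tub2");[print('green',t) for t in tops(c,45,52,(600,700,190,320))]
E
python3 ch.py
```

```text
tub1
  ((array([445.5, 320.3]), array([46.1, 46.1]), 86.5), np.float64(40.7), array([248.,  48.]))
  ((array([443.6, 210. ]), array([44.5, 44.8]), 88.5), np.float64(40.6), array([254., 160.]))
  rim (array([448.2, 265.2]), array([189. , 135.2]), 86.5) 61.32700758734188
tub2
  ((array([445.8, 320.9]), array([45.2, 45.2]), 87.3), np.float64(40.7), array([281.,  80.]))
  ((array([443. , 210.4]), array([45.8, 44.8]), 88.0), np.float64(40.7), array([284., 186.]))
  rim (array([448.7, 265.2]), array([189.1, 135.3]), 86.9) 61.36914314124721
green ((array([654.2, 253.1]), array([49.6, 36.2]), 89.1), np.float64(47.8), array([483., 138.]))
```

```bash
cat > place.py <<'E'
from h import *
def pick(x,y,yaw,z=36):
    arm.goto([x,y,170],down(yaw));arm.move_straight([x,y,75],150);arm.move_straight([x,y,z],60);print(st());arm.close_gripper();print("grip",st())
    arm.move_straight([x,y,180],120);arm.hold(.1);print("up",st())
def seat(X,Y,yaw,zr=50.):
    arm.goto([X,Y,180],down(yaw));arm.move_straight([X,Y,70],120);arm.hold(.15);f0=np.array(arm.get_ft_force())
    off=[(0,0)]+[(r*np.cos(a),r*np.sin(a)) for r in(1.2,2.2) for a in np.arange(8)*PI/4]
    for dx,dy in off:
        arm.move_straight([X+dx,Y+dy,62.5],60);arm.move_straight([X+dx,Y+dy,58],20);arm.hold(.1)
        f=np.array(arm.get_ft_force())-f0;print("try",round(dx,1),round(dy,1),f.round(1))
        if f[2]<6: break
    else: print("FAILED");return False
    z=58
    while z>zr:
        z-=2;arm.move_straight([X+dx,Y+dy,z],25);f=np.array(arm.get_ft_force())-f0
        if f[2]>12: print("stop",z,f);break
    arm.hold(.1);print("seated",st());arm.release();arm.hold(.2);arm.move_straight([X+dx,Y+dy,180],120);return True
E
python3 - <<'E'
from place import *
pick(444.2,210.2,-.045); seat(503.1,-24.3,-.037)
E
```

```text
(array([444.4, 210.1,  36.1]), 'F', array([0.2, 0.3, 1.1]), 'w', 85.6, 't', 27.5)
grip (array([444.3, 210.3,  36.5]), 'F', array([-3.6, -0.6, 11.3]), 'w', 44.7, 't', 27.9)
up (array([444. , 210. , 179.5]), 'F', array([ 0.3, -0.7, -0.8]), 'w', 45.0, 't', 29.4)
try 0 0 [ 0.7 -0.3  1.6]
seated (array([503.1, -24.3,  50. ]), 'F', array([ 0.7,  0.2, -0.1]), 'w', 44.9, 't', 33.4)
```

```bash
python3 - <<'E'
from place import *
from ch import tops
pick(446.2,320.5,-.05); seat(506,53.8,-.037)
arm.goto([480,0,290],down(-.04));arm.hold(.1);c=snap("wrist","b2")
for t in tops(c,49,60,(400,560,-80,110)):print(t)
arm.goto([640,200,290],down(0));arm.hold(.1);c=snap("wrist","g2")
for t in tops(c,45,52,(580,710,180,330)):print('g',t)
Q=cloud(load("g2"));print(st())
E
```

```text
(array([446.4, 320.4,  36.1]), 'F', array([-0.9,  0.7,  0.1]), 'w', 85.2, 't', 38.2)
grip (array([446.3, 320.6,  36.5]), 'F', array([-2.5, -1.7,  8.6]), 'w', 44.7, 't', 38.7)
up (array([446. , 320.2, 179.4]), 'F', array([ 0.6,  0.1, -0.9]), 'w', 44.9, 't', 40.1)
try 0 0 [ 0.8 -1.7  0.1]
seated (array([506. ,  53.8,  50. ]), 'F', array([ 0.5,  0.3, -0.5]), 'w', 45.1, 't', 44.3)
((array([505.7,  53.8]), array([44.9, 46.2]), 87.9), np.float64(53.7), array([304., 118.]))
((array([502.6, -24.6]), array([46.2, 46. ]), 87.8), np.float64(53.6), array([302., 193.]))
g ((array([625.7, 294.1]), array([49.5, 32.7]), 89.9), np.float64(47.9), array([265.,  75.]))
(array([639.8, 198.6, 290.9]), 'F', array([-0.5, -1. , -1.1]), 'w', 85.6, 't', 48.1)
```

View pics/g2.png

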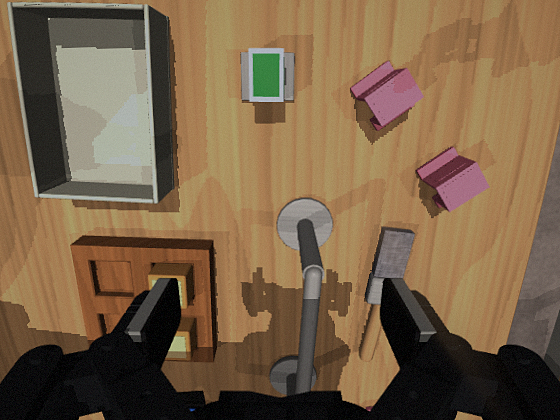

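Both cheeses are home, with tops at 53.7 mm (54 expected), and the tub is empty. The green marker at pixel (268,75) has been knocked to (626,294) and is still upright. I hang it from its new position.

```bash
cat > hang.py <<'E'
from h import *
from ch import tops
def hang(x,y,yaw,yb):
    X=663.3+.051*yb
    arm.goto([x,y,150],down(yaw));arm.move_straight([x,y,31],100);print(st());arm.close_gripper();arm.hold(.1);print("grip",st())
    arm.move_straight([x,y,220],120);arm.goto([X,yb,220],down(-.051));arm.hold(.15);f0=np.array(arm.get_ft_force());print("w",st())
    for z in(180,160,150,140,134,130,128,127,126,125.2):
        arm.move_straight([X,yb,z],50);f=np.array(arm.get_ft_force())-f0
        if f[2]>8 or abs(f[:2]).max()>8: print("contact",z,f.round(1));break
    arm.hold(.2);print("hung",st());arm.release();arm.hold(.3);arm.move_straight([X,yb,250],120)
E
python3 - <<'E'
from hang import *
hang(625.7,294,0,55)
arm.goto([650,-40,290],down(0));arm.hold(.1);c=snap("wrist","h1");print([t for t in tops(c,140.5,152,(600,730,-120,120))])
arm.goto([640,-270,290],down(0));arm.hold(.1);c=snap("wrist","r2")
for t in tops(c,45,52,(580,710,-330,-130)):print('r',t)
print(st())
cv2.imwrite("pics/mo2.png",np.hstack([cv2.resize(cv2.imread(f"pics/{n}.png"),(400,300)) for n in("h1","r2")]))
E
```

```text
(array([626. , 294.1,  31.7]), 'F', array([-0.5, -0.3, -0.3]), 'w', 85.3, 't', 50.1)
grip (array([625.9, 294.1,  31.3]), 'F', array([-1.9,  0.7,  6. ]), 'w', 33.1, 't', 50.8)
w (array([666.1,  56.8, 219.7]), 'F', array([-0.1,  0.5, -0.5]), 'w', 33.5, 't', 53.6)
hung (array([666.2,  55. , 125.3]), 'F', array([ 0.2, -0.7,  2.1]), 'w', 33.3, 't', 57.5)
[((array([666. ,  54.6]), array([49.7, 34.1]), 86.4), np.float64(142.0), array([301.,  72.]))]
r ((array([ 652.4, -212.3]), array([49.5, 33.4]), 90.0), np.float64(48.0), array([291., 116.]))
r ((array([ 648.3, -317.1]), array([25.5, 52.1]), 89.7), np.float64(47.8), array([288., 216.]))
(array([ 640.8, -268.2,  289.7]), 'F', array([-0.3,  0.1,  0.1]), 'w', 85.7, 't', 61.3)
```

View pics/mo2.png

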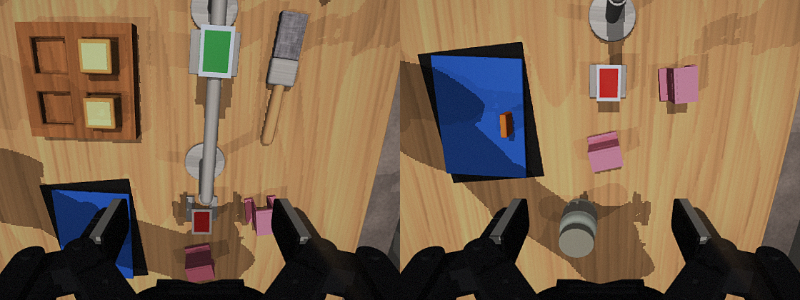

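Green hangs on the bar, with its top at 142 mm. Red is unmoved at (652,-212), pixel (607,82) in the right tile.

```bash
python3 - <<'E'
from hang import *
from tilt import lidplane
from m import masks,rect
hang(650.4,-212.2,0,-55)
arm.goto([650,-100,290],down(0));arm.hold(.1);c=snap("wrist","h2");print([t for t in tops(c,140.5,152,(600,730,-120,120))])
arm.goto([500,-330,290],down(0));arm.hold(.2);c=snap("wrist","l2");Q=cloud(c)
m=(abs(Q[...,2]-15)<3)&masks(c)["blue"]&(Q[...,1]<-150);p=Q[m];print('lid',rect(p),np.median(p[:,2]))
print('tab',tops(c,42.5,48,(470,520,-310,-240),100),st())
snap("side","s3")
E
```

```text
(array([ 650.8, -212.4,   31.7]), 'F', array([-0.4, -0.2,  0.2]), 'w', 85.2, 't', 63.3)
grip (array([ 650.6, -212.3,   31.3]), 'F', array([-0.6,  0.8,  5.6]), 'w', 33.5, 't', 63.9)
w (array([660.3, -56.3, 220.1]), 'F', array([ 0.4, -0.7, -1. ]), 'w', 33.3, 't', 66.5)
hung (array([660.6, -55. , 125.3]), 'F', array([ 0.4, -0.3,  3.1]), 'w', 33.2, 't', 70.4)
[((array([661.6,  36. ]), array([12.9, 26. ]), 88.1), np.float64(141.9), array([297.,   8.])), ((array([678.4,  36. ]), array([12.5,  6.3]), 88.7), np.float64(141.9), array([321.,   8.])), ((array([660.4, -54.4]), array([49.1, 33.9]), 86.4), np.float64(142.0), array([294., 139.]))]
lid (array([ 445.8, -272.6]), array([197.6, 142.7]), 86.7) 14.591891847975262
tab [((array([ 493.7, -282.5]), array([21.4,  8.2]), 89.7), np.float64(44.6), array([273., 125.]))] (array([ 500.8, -329.1,  289.8]), 'F', array([-0.2, -0.4, -0.1]), 'w', 85.2, 't', 74.2)
```

View pics/s3.png

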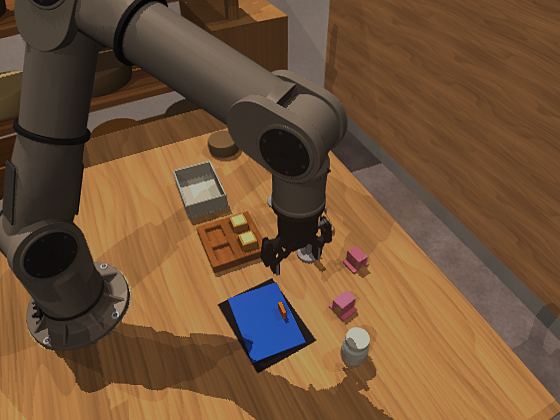

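Both markers are on the bar (tops at 142 mm) and the lid on the mat is undisturbed. Now I close the tub.

```bash
cat > lid3.py <<'E'
from h import *
from tilt import lidplane
A=down(LYAW);T=[493.9,-275.5]
arm.goto([*T,120],A);arm.move_straight([*T,37.4],80);arm.close_gripper();arm.hold(.1);print("grip",st())
arm.move_straight([*T,210],120);arm.move_straight([495,0,220],200);X,Y=496.45,262.4
arm.move_straight([X,Y,200],200);arm.move_straight([X,Y,103],100);arm.hold(.2);f0=np.array(arm.get_ft_force());print("above",st())
off=[(0,0)]+[(r*np.cos(a),r*np.sin(a)) for r in(1.2,2.4) for a in np.arange(8)*PI/4]
for dx,dy in off:
    arm.move_straight([X+dx,Y+dy,98],60);arm.move_straight([X+dx,Y+dy,94],20);arm.hold(.1)
    f=np.array(arm.get_ft_force())-f0;print("try",round(dx,1),round(dy,1),f.round(1))
    if f[2]<5: break
else: raise SystemExit("no fit")
for z in(92.5,91.5,90.5,89.8,89.3):
    arm.move_straight([X+dx,Y+dy,z],20);f=np.array(arm.get_ft_force())-f0
    if f[2]>10: print("contact",z,f.round(1));break
arm.hold(.2);print("down",st());arm.release();arm.hold(.2);arm.move_straight([X,Y,180],120)
arm.goto([500,260,290],A);arm.hold(.2)
c=snap("wrist","fin");from m import masks,rect
Q=cloud(c);p=Q[(abs(Q[...,2]-67)<5)&masks(c)["blue"]&(Q[...,1]>130)];print('lid',rect(p),np.percentile(p[:,2],[2,50,98]).round(1),lidplane("wrist"))
arm.goto([400,400,350],A);arm.hold(.3);snap("scene","fs");print(st())
E
python3 lid3.py
```

```text
grip (array([ 494. , -275.5,   37.6]), 'F', array([0.3, 0.9, 5.6]), 'w', 9.0, 't', 77.0)
above (array([496.6, 262.6, 103.4]), 'F', array([ 0.2, -0.6, -2.1]), 'w', 9.0, 't', 82.9)
try 0 0 [-0.5  1.2 -0.5]
down (array([496.5, 262.4,  89.6]), 'F', array([-2.5, -1.4,  5.7]), 'w', 9.1, 't', 85.0)
lid (array([448.6, 265.2]), array([197.1, 142.1]), 86.7) [65.  66.6 68.1] (array([-0.1,  0. ]), (array([448.6, 265.1]), array([197.3, 142.2]), 86.8), np.float64(64.0), np.float64(69.1))
(array([400.5, 399.4, 349.8]), 'F', array([ 0.1, -0.8,  0.2]), 'w', 85.3, 't', 88.8)
```

View pics/fs.png

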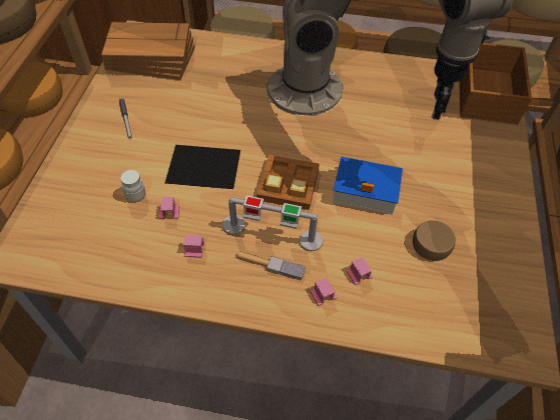

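Lid on the tub at (368,182), level. Two cheeses in the board at (274,183) and (298,187). Both markers astride the bar at (253,207) and (291,214). Mat empty and bystanders in place. No third cheese or yellow marker is in any view.

```bash
python3 -c "
from bench import arm
print(arm.hand_in())"
```

```text
the job is handed in; nothing more can be done
None
```

The job is handed in at about 89 s of robot time, though the hand-in returned no verdict: the lid was tipped about 14°, laid on the mat and is seated level on the tub again, both cheeses are home in the board, and the red and green markers hang on the rail (no third cheese or yellow marker was there).

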